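# Set up a stock bin on the counting scale and hold its zero button

### The job

Set up the new stock bin on the counting scale: fold its three flat cardboard wall panels (left, right and rear) fully upright. Then take the orange-handled stylus out of its blue holder by the handle, reach its steel tip through the yellow-ringed hole in the grey console and press the recessed red zero button fully down, and finish while still gripping the stylus and holding the button down; do not press the button before all three walls are up. Leave the oil filter, the red box and the yellow box where they stand.

Things in the scene. Friction and masses are not known exactly. Their poses are not given: they have to be found in the camera images.
- scale: Counting scale with an unfolded cardboard bin on its steel platform; fixed to the table. Grey body 150 (x) x 160 (y) mm, bin floor 130 (x) x 140 (y) mm with its top 55 mm above the table. Origin: centre of the underside, on the table. Its +x axis points from the bin's low front (a fixed card lip 30 mm tall, on the -x side) to the rear panel, +y to the left panel, z up.
- panel_left (a joint): Angle of the left (+y) wall panel (rad): 0 lying out flat (horizontal), 1.57 upright, stop at 1.60; starts between 0.35 and 0.75. It turns about a horizontal crease along the +y side of the bin floor, and its stiff crease keeps it wherever it is left (about 1 N at its free edge moves it).
- panel_right (a joint): Angle of the right (-y) wall panel (rad): 0 lying out flat (horizontal), 1.57 upright, stop at 1.60; starts between 0.35 and 0.75. It turns about a horizontal crease along the -y side of the bin floor, and its stiff crease keeps it wherever it is left (about 1 N at its free edge moves it).
- panel_rear (a joint): Angle of the rear (+x) wall panel (rad): 0 lying out flat (horizontal), 1.57 upright, stop at 1.60; starts between 0.35 and 0.75. It turns about a horizontal crease along the +x side of the bin floor, and its stiff crease keeps it wherever it is left (about 1 N at its free edge moves it).
- left_edge (a point): Middle of the free edge of the left wall panel: card 4 mm thick, 128 mm long, free edge 70 mm from its crease. The crease runs 70 mm along +y of the scale's origin, 53 mm above the table, parallel to the scale's x axis; the panel points outward. Free air under the panel. While it lies low, carry its edge inward and up along its arc: a level push can jam.
- right_edge (a point): Middle of the free edge of the right wall panel: card 4 mm thick, 128 mm long, free edge 70 mm from its crease. The crease runs 70 mm along -y of the scale's origin, 53 mm above the table, parallel to the scale's x axis; the panel points outward. Free air under the panel. While it lies low, carry its edge inward and up along its arc: a level push can jam.
- rear_edge (a point): Middle of the free edge of the rear wall panel: card 4 mm thick, 138 mm long, free edge 70 mm from its crease. The crease runs 65 mm along +x of the scale's origin, 53 mm above the table, parallel to the scale's y axis; the panel points outward. Free air under the panel. While it lies low, carry its edge inward and up along its arc: a level push can jam.
- console: Grey indicator console of the scale, fixed to the table, 100 (x) x 130 (y) x 50 (z) mm, flat top with a black display and a yellow-ringed hole. Origin: centre of the underside, z up.
- aperture (a point): Centre of the mouth of the yellow-ringed hole, in the top face of the console (50 mm above the table, 12 mm along -x and 36 mm along +y from the console's origin). Straight vertical round hole, 18 mm across.
- zero_button: Red push button, 15 mm across, at the bottom of the yellow-ringed hole; its face lies 22 mm below the mouth when up. Its origin is 18 mm below its face. Moves straight down 5 mm to a stop against a spring: starts to move at about 2 N, 6 N when fully down. It springs back when let go.
- stylus: Loose stylus, standing upright, tip down, in the holder (the tip then 5 mm above the table). Steel shaft 7 mm across and 45 mm long, then a round orange handle 24 mm across and 60 mm long (total 105 mm); about 60 g. Origin: the tip; z points up along it to the handle.
- stylus_grip (a point): Point on the stylus axis in the middle of the orange handle, 75 mm from the tip (80 mm above the table at the start).
- holder: Blue holder block, fixed to the table, 56 x 56 x 50 mm, with a vertical hole 11 mm across in which the stylus stands; the handle rests on its top. Origin: centre of the underside.
- filter: White and blue oil filter, 74 mm across, 88 mm tall, standing loose on the table: leave it alone. Origin: centre of the underside.
- redbox: Red parts box 80 x 60 x 50 mm, loose on the table: leave it alone. Origin: centre of the underside.
- bulbbox: Small yellow box 60 x 40 x 32 mm, loose on the table: leave it alone. Origin: centre of the underside.
Mind the look-alikes: they are no part of the job. Of the things like the stylus, leave any that is pink or purple; of the rest the larger one is meant.

How it is judged (in metres and radians):
On the way, in this order (a step that is already met when the one before it is completed fails the run):
1. all three wall panels of the bin are upright (value of joint each of panel_left, panel_right, panel_rear above 1.43 rad), for 0.2 s.
2. the gripped stylus holds the zero button down through the hole, walls still up (all of step 1 and value of joint zero_button above 0.004 m and contact force between stylus and zero_button above 2 N and contact force between the fingers and stylus above 2 N and distance between the grasp point and stylus_grip below 0.04 m), for 0.3 s.
At the end, for the whole second after the job is handed in: Through the last second all three panels are upright (joints above 1.43 rad) and the zero button is held more than 4 of its 5 mm down by the stylus (over 2 N), with the fingers gripping its handle (over 2 N, grasp point within 40 mm of the handle's middle) (all of step 2); the arm keeps its last pose, push and grip.
It fails at once if the zero button is pressed before all three walls are up (value of joint zero_button above 0.003 m and not (value of joint each of panel_left, panel_right, panel_rear above 1.43 rad)).
It fails at once if the filter, red box or yellow box is disturbed (moved by more than 20 mm) (distance of any of filter, redbox, bulbbox from where it was at the start of the episode above 0.02 m).
It also fails if it takes over 64 s, if anything falls off the work surface, if the arm or the gripper's body presses on something with over 40 N, if the wrist force passes 120 N, or if a joint passes its speed limit or range.

### The arm

A 6-joint arm with a two-finger parallel gripper is mounted at the origin on the work surface. World frame = base frame: x ahead of the robot, y to its left, z up, the work surface at z = 0. Lengths are in m, angles in degrees, forces in N, time in s.
With the tool pointing down it reaches from about 0.3 to 0.75 m from the base axis. Payload 8.5 kg.
Tool frame: the origin (TCP) lies at the very end of the fingers, on their centre line; the grasp point (between the pads) lies 19 mm behind it; z points along the fingers, y is the line along which they close (so a half turn about z gives the same grasp; the last joint's range is limited). The gripper opens to 85 mm and grips with 20 to 120 N. Pads are 22 mm wide; open, the fingers measure 114 mm over their backs; the gripper's body (76 mm by 85 mm) begins 54 mm behind the grasp point. The pads swing forward as they close: fully open they stand 13 mm farther back than shut.
Start: joints at [-77.71, 21.807, 74.336, -0, 83.858, -12.336], TCP at [0.229, -0.5, 0.231] pointing down, gripper open.
Joint ranges: [-178.18, 178.18], [-50.72, 133.34], [12.68, 142.11], [-81.47, 261.47], [9.98, 163.14], [-165.26, 165.26]. Speed limits (degrees/s): [136.94, 136.94, 180, 180, 180, 180].

### API

Orientations are given as a 3x3 rotation matrix whose columns are the frame's x, y, z axes.
In Python, from rig import env gives the robot as it stands.
- The arm moves only by the tool move_arm, never from a script. Its argument "plan" is a list of rows, each a list of 7 numbers: the turn, a rotation vector about the tool's x, y, z in degrees, then the shift along the tool's x, y, z in cm, then the gripper command: -1 is shut, 1 is fully open, values between are in proportion. In form: [[ax, ay, az, tx, ty, tz, jaw], ...]. A call has 1 to 5 rows; each row is the pose to reach, as a shift and turn from the pose commanded when the call began, along the tool's axes at that moment; what a row does not reach only later rows make up. A row lasts 1/10 s, in which the tool goes at most 50 mm and 8.59 degrees, less where a joint would pass 70% of its speed; a pose out of reach is approached as far as the arm can. A call with a gripper value outside its range is refused whole. The fingers move at their own pace and stop on an object; "squeeze" is the grip in N (left out, the last holds). Time passes only in rows, so rows that repeat a pose let the fingers close. It gives the time, the measured TCP pose, the force, the opening and the grip force at its end, in the units of the state.
- env.observe(): the state, without advancing time (a new reading comes with each control period).
- env.get_image(name): name is "side" or "top"; returns a dict with "color" (480x640x3 uint8, red, green, blue), "fov_y" (degrees; the focal length in pixels is half the picture's height over the tangent of half this angle, whatever the lens; pixels are square), "cx", "cy" (the principal point, pixels), "R" (3x3) and "t" (3): a world point X has camera coordinates R X + t. Camera axes: x right, y down, z forward; pixel columns grow to the right and rows downward; lengths in m; the calibration is good to about 2 mm. A picture is of the moment at which its call begins. There is no depth.
- env.close_job(): hands the job in; it is judged then, once.
Trained networks look in a picture, given as the dict that the camera call returned (one of the last four; its "shot" number tells which), for a name from the list of things; names that differ only in an ending like _2 or _b are one class to them, and where a whole thing is asked for, a point or a joint stands for the part that bears it (a point fixed in the world has none). Each returns a list of dicts, best first, with "conf" (0 to 1); they miss things now and then, are a little off and sometimes report something else, mostly with a low value. They report only what shows in the picture. A call takes as long as a camera call. They do not tell look-alikes from the thing itself.
- env.outline_of(target, picture): "mask" (480x640 bool, what is visible of it) and "bbox" ([centre column, centre row, width, height] in pixels, round what is visible of it).
- env.tip_of(target, picture): "pixel" ([column, row] in pixels: a listed point, or the origin of a listed thing).
The state is a dict: "time_s": time; "q": joint angles; "qvel": joint speeds; "joint_efforts": joint torques, N m; "position": TCP position; "tool_rot": TCP orientation; "ft_force": force on the tool from outside, world axes, zero at the start; "wrist_torque": the same for the moment, N m; "grip_width": finger opening in m; "gripper_force": force on a finger pad.
Only numpy, scipy, OpenCV 4.12 (cv2) and the standard library are available. Lean on these libraries where they do the work, as an engineer would, in place of code of your own. Each camera call takes 0.05 s, during which the arm holds its last target. There are 200 camera calls.

## Working session

There is one attempt and no reset: what is moved stays moved. The work goes in short steps, Python scripts to look and compute and a tool call to move; the robot and the scene stay as the last step left them, time stands still between calls to the robot, and variables do not carry over. Pictures are saved under pics/ and viewed, at most 10 in all, crops included, and the job is handed in when it is done.

Besides the shell and the picture viewer there is one more tool, called after "Call:" as name(argument=value, ...) on one line, values as JSON. move_arm: Moves the arm, as the interface text tells. Its arguments: {"type":"object","properties":{"plan":{"type":"array"},"squeeze":{"type":"number"}},"required":["plan"]}

```bash
mkdir -p pics
cat > h.py <<'E'
import numpy as np, cv2
from rig import env
def K(p):
    f=240/np.tan(np.radians(p['fov_y']/2)); return f
def ray(p,px):
    f=K(p); R=np.array(p['R']); t=np.array(p['t'])
    d=R.T@np.array([(px[0]-p['cx'])/f,(px[1]-p['cy'])/f,1.]); return -R.T@t,d
def atz(p,px,z):
    c,d=ray(p,px); return c+d*(z-c[2])/d[2]
def proj(p,X):
    c=np.array(p['R'])@np.array(X)+np.array(p['t']); return np.array([p['cx'],p['cy']])+K(p)*c[:2]/c[2]
def tri(p,a,q,b):
    c1,d1=ray(p,a); c2,d2=ray(q,b); 
    s=np.linalg.lstsq(np.c_[d1,-d2],c2-c1,rcond=None)[0]
    A=c1+d1*s[0];B=c2+d2*s[1]; return (A+B)/2,np.linalg.norm(A-B)
def save(p,n): cv2.imwrite('pics/'+n,cv2.cvtColor(p['color'],cv2.COLOR_RGB2BGR))
E
python3 - <<'E'
from h import *
np.set_printoptions(precision=3,suppress=True)
T=env.get_image('top');S=env.get_image('side')
save(T,'t0.png');save(S,'s0.png')
for n,p in (('top',T),('side',S)):
    print(n,'cam',ray(p,(320,240))[0],p['fov_y'])
for k in ['left_edge','right_edge','rear_edge','aperture','stylus','stylus_grip','scale','console','holder','filter','redbox','bulbbox','zero_button']:
    a=env.tip_of(k,T);b=env.tip_of(k,S)
    print(k,[(np.round(x['pixel']),round(x['conf'],2)) for x in a[:3]],[(np.round(x['pixel']),round(x['conf'],2)) for x in b[:3]])
    if a and b: print('   ',*tri(T,a[0]['pixel'],S,b[0]['pixel']))
print(env.observe()['tool_rot'])
E
```

```text
top cam [0.467 0.01  1.339] 44.48247259872877
side cam [ 0.445 -0.99   0.736] 43.10655668814274
left_edge [(array([179., 241.]), 0.86)] [(array([310., 165.]), 0.77)]
    [0.54  0.314 0.081] 0.0010885052172481442
right_edge [(array([300., 253.]), 0.71)] [(array([307., 216.]), 0.74)]
    [0.51  0.054 0.099] 0.0007404351027109789
rear_edge [(array([242., 190.]), 0.61)] [(array([365., 192.]), 0.64)]
    [0.65  0.178 0.074] 0.0005097465825740345
aperture [(array([362., 241.]), 0.74)] [(array([326., 276.]), 0.88), (array([242., 291.]), 0.71)]
    [ 0.534 -0.082  0.048] 0.002070068331624788
stylus [(array([360., 239.]), 0.58), (array([471., 242.]), 0.54), (array([459., 280.]), 0.53)] [(array([346., 397.]), 0.9), (array([242., 401.]), 0.66), (array([334., 370.]), 0.59)]
    [ 0.564 -0.099 -0.267] 0.009667736822400292
stylus_grip [(array([458., 242.]), 0.65), (array([469., 281.]), 0.61), (array([474., 313.]), 0.48)] [(array([237., 373.]), 0.9), (array([336., 348.]), 0.61), (array([284., 353.]), 0.6)]
    [ 0.45  -0.301  0.051] 0.16174566729371623
scale [(array([244., 249.]), 0.64), (array([457., 282.]), 0.53)] [(array([312., 226.]), 0.83)]
    [ 0.528  0.186 -0.009] 0.006047109670139953
console [(array([377., 235.]), 0.61)] [(array([338., 308.]), 0.67)]
    [ 0.55  -0.119 -0.002] 0.0014203715802046317
holder [(array([457., 280.]), 0.71)] [(array([288., 386.]), 0.76)]
    [ 0.446 -0.299 -0.003] 3.523631366074356e-05
filter [(array([312., 150.]), 0.94)] [(array([430., 256.]), 0.9), (array([291., 385.]), 0.49)]
    [ 0.757  0.024 -0.004] 0.013710007601802639
redbox [(array([465., 155.]), 0.91), (array([348., 314.]), 0.54)] [(array([464., 380.]), 0.57)]
    [ 0.731 -0.327  0.001] 0.003478754088323583
bulbbox [(array([347., 317.]), 0.56)] [(array([242., 295.]), 0.89)]
    [ 0.368 -0.048 -0.006] 0.004642939611555583
zero_button [(array([361., 240.]), 0.58)] []
[[ 0.909  0.417 -0.   ]
 [ 0.417 -0.909 -0.   ]
 [-0.    -0.    -1.   ]]
```

View pics/t0.png

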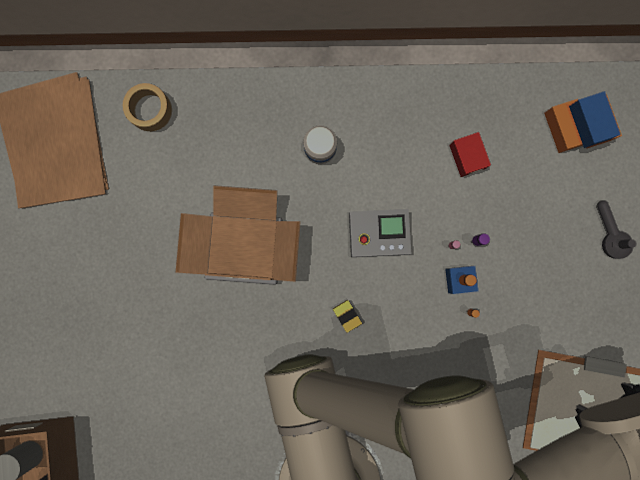

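View pics/s0.png

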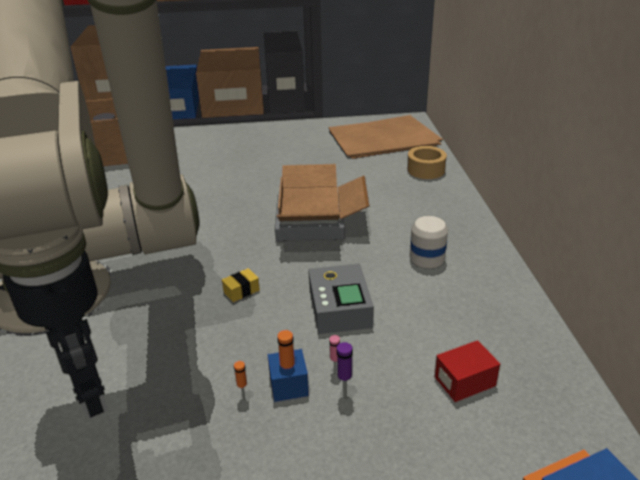

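Stylus candidates: large orange in the blue holder, top (469,281) / side (286,350); small orange at top (474,313) / side (240,374); pink at side (335,347); purple at side (344,362). The large orange one in the blue holder fits the description. I'll confirm it with a crop and fit the scale pose.

```bash
cat > fit.py <<'E'
from h import *
from scipy.optimize import least_squares
np.set_printoptions(precision=3,suppress=True)
T=env.get_image('top');S=env.get_image('side')
names=['left_edge','right_edge','rear_edge','scale','aperture','console']
def model(v):
    x,y,a,l,r,b,cx,cy,ca=v
    c,s=np.cos(a),np.sin(a)
    W=lambda X:np.array([x+c*X[0]-s*X[1],y+s*X[0]+c*X[1],X[2]])
    e=lambda t:(.07*np.cos(t),.053+.07*np.sin(t))
    c2,s2=np.cos(ca),np.sin(ca)
    ap=np.array([cx+c2*-.012-s2*.036,cy+s2*-.012+c2*.036,.05])
    return [W((0,.07+e(l)[0],e(l)[1])),W((0,-.07-e(r)[0],e(r)[1])),W((.065+e(b)[0],0,e(b)[1])),W((0,0,0)),ap,np.array([cx,cy,0])]
obs=[]
for i,n in enumerate(names):
    for p in (T,S):
        o=env.tip_of(n,p)
        if o: obs.append((i,p,np.array(o[0]['pixel'])))
def res(v):
    M=model(v); return np.concatenate([proj(p,M[i])-px for i,p,px in obs])
r=least_squares(res,[.528,.186,-.1,.5,.5,.5,.55,-.119,0],loss='soft_l1')
print(r.x); print(res(r.x).reshape(-1,2).round(1).tolist())
for m,n in zip(model(r.x),names): print(n,m)
E
python3 - <<'E'
from fit import *
for k in ['stylus_grip','holder','stylus']:
    for p in (T,S): print(k,[(np.round(x['pixel'],1),round(x['conf'],2)) for x in env.tip_of(k,p)])
a=T['color'][215:335,400:540];b=S['color'][310:420,210:380]
f=lambda i:cv2.resize(i,(400,320),interpolation=cv2.INTER_CUBIC)
cv2.imwrite('pics/crop.png',cv2.cvtColor(np.hstack([f(a),f(b)]),cv2.COLOR_RGB2BGR))
E
```

```text
[ 0.526  0.185 -0.104  0.568  0.657  0.44   0.558 -0.119  0.323]
[[-0.1, -0.8], [0.7, -0.1], [1.2, -0.5], [0.9, -0.5], [-0.2, 0.5], [-1.9, 0.9], [-0.3, 0.3], [-1.3, -0.1], [-0.2, -0.3], [-10.2, -32.5], [0.8, -1.9], [0.0, 0.7]]
left_edge [0.54  0.313 0.091]
right_edge [0.513 0.06  0.096]
rear_edge [0.654 0.171 0.083]
scale [0.526 0.185 0.   ]
aperture [ 0.535 -0.089  0.05 ]
console [ 0.558 -0.119  0.   ]
stylus_grip [(array([467.8, 280.1]), 0.76), (array([453.9, 244.6]), 0.65), (array([479.5, 242.9]), 0.61), (array([475.2, 313.9]), 0.38)]
stylus_grip [(array([238.9, 372.8]), 0.87), (array([284.7, 349.7]), 0.8), (array([332.3, 347.6]), 0.61), (array([344.9, 357.6]), 0.57)]
holder [(array([459.2, 280.4]), 0.89), (array([361.3, 242.2]), 0.46), (array([315.9, 151.6]), 0.31)]
holder [(array([289.2, 385.3]), 0.68)]
stylus [(array([450.7, 245.8]), 0.58), (array([467.4, 313.3]), 0.54), (array([457.3, 277.6]), 0.49), (array([473. , 239.6]), 0.48)]
stylus [(array([242.3, 399.8]), 0.73), (array([347.5, 394.8]), 0.69), (array([334.4, 371.7]), 0.67)]
```

View pics/crop.png

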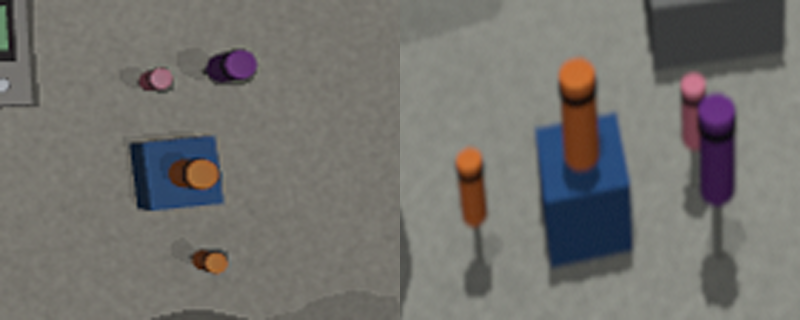

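The crop shows the big orange stylus standing in the blue holder. The small orange one stands loose beside it, so the one in the holder is meant. Next: plan the right panel, then the left, then the rear.

```bash
cat > pl.py <<'E'
from h import *
from scipy.spatial.transform import Rotation as Ro
import json,sys
np.set_printoptions(precision=3,suppress=True)
SO=np.array([.526,.185,0]);A=-.104
Rs=Ro.from_euler('z',A).as_matrix()
DOWN=np.array([[1,0,0],[0,-1,0],[0,0,-1.]])
def plan(targets,jaw=-1,start=None):
    """targets: list of (p,R) one per row; prints calls of 5 rows, tracking the rounded command"""
    o=env.observe(); p,R=(np.array(o['position']),np.array(o['tool_rot'])) if start is None else start
    for i in range(0,len(targets),5):
        rows=[]
        for tp,tR in targets[i:i+5]:
            rv=np.round(np.degrees(Ro.from_matrix(R.T@tR).as_rotvec()),1)
            sh=np.round(100*R.T@(tp-p),2); rows.append([*rv,*sh,jaw])
        print(json.dumps([[float(v)+0.0 for v in r] for r in rows]))
        p,R=p+R@sh/100,R@Ro.from_rotvec(np.radians(rv)).as_matrix()
    print('end',p); return p,R
def lerp(p0,R0,p1,R1,step=.045,astep=8.):
    rv=Ro.from_matrix(R0.T@R1).as_rotvec()
    n=int(max(np.ceil(np.linalg.norm(p1-p0)/step),np.ceil(np.degrees(np.linalg.norm(rv))/astep),1))
    return [(p0+(p1-p0)*k/n,R0@Ro.from_rotvec(rv*k/n).as_matrix()) for k in range(1,n+1)]
def path(wps,start=None):
    o=env.observe(); c=(np.array(o['position']),np.array(o['tool_rot'])) if start is None else start
    L=[]
    for w in wps: L+=lerp(*c,*w); c=w
    return L
def panel(side,th,phi,d=.018,gap=0.):
    """TCP pose to touch panel edge at angle th with finger tilted phi (rad)"""
    out,crease,h={'left':(np.array([0,1.,0]),.07,.0145),'right':(np.array([0,-1.,0]),.07,.0145),'rear':(np.array([1.,0,0]),.065,.011)}[side]
    up=np.array([0,0,1.])
    z=-out*np.sin(phi)-up*np.cos(phi); n=-out*np.cos(phi)+up*np.sin(phi)
    E=out*(crease+.07*np.cos(th)+.002*np.sin(th))+up*(.053+.07*np.sin(th)-.002*np.cos(th))
    ax=np.cross(np.array([0,0,-1.]),z); 
    R=Ro.from_rotvec(ax/max(np.linalg.norm(ax),1e-9)*phi).as_matrix()@DOWN
    return SO+Rs@(E+d*z-(h+gap)*n),Rs@R
def arc(side,t0,t1,p0,p1,n):
    return [panel(side,t0+(t1-t0)*k/n,p0+(p1-p0)*k/n) for k in range(1,n+1)]
E
python3 - <<'E'
from pl import *
ph=np.radians
a=panel('right',.5,ph(40),gap=.04)
up=(a[0]+[0,0,.12],a[1])
L=path([up,a])
print(len(L)); s=plan(L)
print('in'); b=panel('right',.5,ph(40)); 
L=path([b],start=s); L+=arc('right',.5,1.55,ph(40),ph(8),18)
s=plan(L,start=s); print(a,b[0])
E
```

```text
17
[[2.8, 0.8, 2.1, 3.38, -2.56, 0.54, -1.0], [5.6, 1.5, 4.2, 6.75, -5.13, 1.08, -1.0], [8.4, 2.3, 6.3, 10.13, -7.69, 1.61, -1.0], [11.2, 3.0, 8.4, 13.5, -10.26, 2.15, -1.0], [13.9, 3.8, 10.5, 16.88, -12.82, 2.69, -1.0]]
[[2.8, 0.8, 2.1, 2.8, -2.9, 1.41, -1.0], [5.6, 1.5, 4.2, 5.61, -5.79, 2.83, -1.0], [8.4, 2.3, 6.3, 8.41, -8.69, 4.24, -1.0], [11.2, 3.0, 8.3, 11.22, -11.59, 5.65, -1.0], [14.0, 3.8, 10.4, 14.02, -14.49, 7.07, -1.0]]
[[2.8, 0.8, 2.1, 2.15, -2.89, 2.29, -1.0], [5.6, 1.5, 4.2, 4.31, -5.79, 4.58, -1.0], [8.3, 2.3, 6.3, 6.46, -8.68, 6.87, -1.0], [11.1, 3.1, 8.4, 8.61, -11.57, 9.16, -1.0], [11.1, 3.1, 8.4, 8.46, -9.66, 12.67, -1.0]]
[[0.0, 0.0, 0.0, -0.01, 2.57, 3.06, -1.0], [0.0, 0.0, 0.0, -0.01, 5.14, 6.13, -1.0]]
end [0.509 0.023 0.036]
in
[[0.0, 0.0, 0.0, 0.0, -4.0, 0.0, -1.0], [-1.8, 0.0, 0.0, 0.0, -4.32, -0.2, -1.0], [-3.5, 0.0, 0.0, 0.0, -4.66, -0.37, -1.0], [-5.3, 0.0, 0.0, 0.0, -5.0, -0.53, -1.0], [-7.1, 0.0, 0.0, 0.0, -5.35, -0.66, -1.0]]
[[-1.8, 0.0, 0.0, 0.0, -0.34, -0.15, -1.0], [-3.5, 0.0, 0.0, 0.0, -0.68, -0.28, -1.0], [-5.3, 0.0, 0.0, 0.0, -1.04, -0.39, -1.0], [-7.1, 0.0, 0.0, 0.0, -1.39, -0.47, -1.0], [-8.9, 0.0, 0.0, 0.0, -1.75, -0.54, -1.0]]
[[-1.8, 0.0, 0.0, 0.0, -0.35, -0.1, -1.0], [-3.5, 0.0, 0.0, 0.0, -0.71, -0.17, -1.0], [-5.3, 0.0, 0.0, 0.0, -1.06, -0.23, -1.0], [-7.1, 0.0, 0.0, 0.0, -1.42, -0.26, -1.0], [-8.9, 0.0, 0.0, 0.0, -1.78, -0.27, -1.0]]
[[-1.7, 0.0, 0.0, 0.0, -0.35, -0.04, -1.0], [-3.5, 0.0, 0.0, 0.0, -0.7, -0.06, -1.0], [-5.3, 0.0, 0.0, 0.0, -1.06, -0.05, -1.0], [-7.1, 0.0, 0.0, 0.0, -1.41, -0.03, -1.0]]
end [0.517 0.1   0.103]
(array([0.509, 0.023, 0.036]), array([[ 0.995, -0.08 ,  0.067],
       [-0.104, -0.762,  0.639],
       [ 0.   , -0.643, -0.766]])) [0.512 0.054 0.062]
```

Call:
move_arm(plan=[[2.8,0.8,2.1,3.38,-2.56,0.54,-1],[5.6,1.5,4.2,6.75,-5.13,1.08,-1],[8.4,2.3,6.3,10.13,-7.69,1.61,-1],[11.2,3.0,8.4,13.5,-10.26,2.15,-1],[13.9,3.8,10.5,16.88,-12.82,2.69,-1]])

```text
time_s: 2.9
position: [0.3299, -0.3116, 0.2044]
tool_rot: [[0.971, 0.239, -0.018], [0.236, -0.939, 0.249], [0.043, -0.246, -0.968]]
ft_force: [-0.2, -0.3, 0.0]
grip_width: 0.0122
gripper_force: 0.0
```

Call:
move_arm(plan=[[2.8,0.8,2.1,2.8,-2.9,1.41,-1],[5.6,1.5,4.2,5.61,-5.79,2.83,-1],[8.4,2.3,6.3,8.41,-8.69,4.24,-1],[11.2,3.0,8.3,11.22,-11.59,5.65,-1],[14.0,3.8,10.4,14.02,-14.49,7.07,-1]])

```text
time_s: 3.4
position: [0.4299, -0.1247, 0.1774]
tool_rot: [[0.998, 0.059, 0.012], [0.046, -0.875, 0.482], [0.038, -0.481, -0.876]]
ft_force: [0.2, -0.1, -0.2]
grip_width: -0.0002
gripper_force: 0.0
```

Call:
move_arm(plan=[[2.8,0.8,2.1,2.15,-2.89,2.29,-1],[5.6,1.5,4.2,4.31,-5.79,4.58,-1],[8.3,2.3,6.3,6.46,-8.68,6.87,-1],[11.1,3.1,8.4,8.61,-11.57,9.16,-1],[11.1,3.1,8.4,8.61,-11.57,9.16,-1]])

```text
time_s: 3.9
position: [0.5093, 0.0265, 0.155]
tool_rot: [[0.995, -0.079, 0.064], [-0.101, -0.761, 0.641], [-0.002, -0.644, -0.765]]
ft_force: [0.2, -1.1, -0.3]
grip_width: -0.0001
gripper_force: 0.0
```

Call:
move_arm(plan=[[0,0,0,0,2.6,3.1,-1],[0,0,0,0,5.2,6.1,-1],[0,0,0,0,7.7,9.2,-1],[0,0,0,0,7.7,9.2,-1]])

```text
time_s: 4.3
position: [0.5076, 0.0235, 0.033]
tool_rot: [[0.995, -0.083, 0.062], [-0.104, -0.76, 0.641], [-0.006, -0.644, -0.765]]
ft_force: [-0.1, -0.7, 1.2]
grip_width: -0.0002
gripper_force: 0.0
```

Call:
move_arm(plan=[[0.0,0.0,0.0,0.0,-2.0,0.0,-1],[0.0,0.0,0.0,0.0,-4.0,0.0,-1],[-1.8,0.0,0.0,0.0,-4.32,-0.2,-1],[-3.5,0.0,0.0,0.0,-4.66,-0.37,-1],[-5.3,0.0,0.0,0.0,-5.0,-0.53,-1]])

```text
time_s: 4.8
position: [0.5134, 0.0576, 0.0746]
tool_rot: [[0.995, -0.084, 0.062], [-0.104, -0.819, 0.564], [0.004, -0.567, -0.824]]
ft_force: [0.3, -0.1, -0.1]
grip_width: 0.0001
gripper_force: 0.0
```

Run:
```python
from pl import *
S=env.get_image('side'); cv2.imwrite('pics/s1.png',cv2.resize(cv2.cvtColor(S['color'][130:330,200:450],cv2.COLOR_RGB2BGR),(750,600)))
o=env.observe(); print(o['position'],o['ft_force'])
```

```text
[0.514 0.058 0.075] [-0.452 -0.08   0.809]
```

View pics/s1.png

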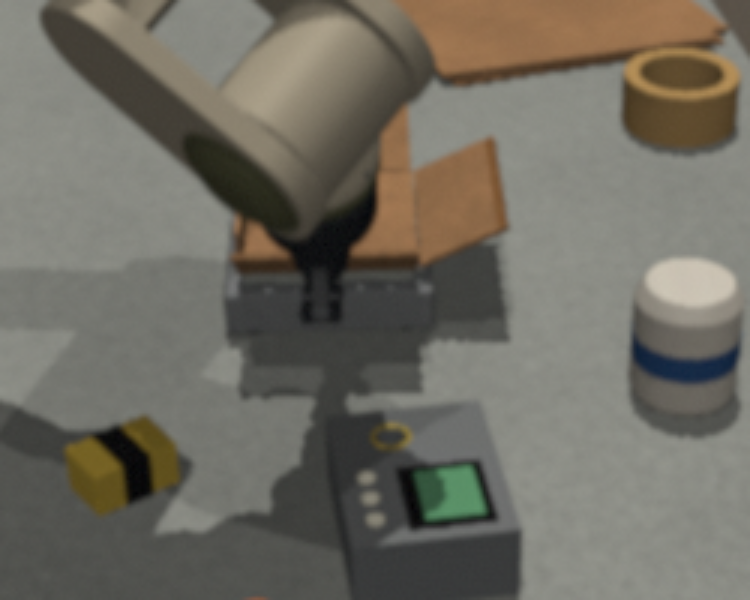

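The closed fingers stand just outside the right panel's edge (crop (320,290)), so I'll carry the panel up.

Call:
move_arm(plan=[[-1.8,0.0,0.0,0.0,-0.34,-0.15,-1.0],[-3.5,0.0,0.0,0.0,-0.68,-0.28,-1.0],[-5.3,0.0,0.0,0.0,-1.04,-0.39,-1.0],[-7.1,0.0,0.0,0.0,-1.39,-0.47,-1.0],[-8.9,0.0,0.0,0.0,-1.75,-0.54,-1.0]])

```text
time_s: 5.35
position: [0.5144, 0.0687, 0.0884]
tool_rot: [[0.995, -0.093, 0.048], [-0.104, -0.896, 0.431], [0.003, -0.433, -0.901]]
ft_force: [-0.6, -1.0, 0.9]
grip_width: -0.0001
gripper_force: 0.4
```

Call:
move_arm(plan=[[-1.8,0.0,0.0,0.0,-0.35,-0.1,-1.0],[-3.5,0.0,0.0,0.0,-0.71,-0.17,-1.0],[-5.3,0.0,0.0,0.0,-1.06,-0.23,-1.0],[-7.1,0.0,0.0,0.0,-1.42,-0.26,-1.0],[-8.9,0.0,0.0,0.0,-1.78,-0.27,-1.0]])

```text
time_s: 5.85
position: [0.5157, 0.0837, 0.0986]
tool_rot: [[0.995, -0.099, 0.032], [-0.105, -0.952, 0.287], [0.002, -0.289, -0.957]]
ft_force: [-1.2, -0.9, 0.6]
grip_width: 0.0003
gripper_force: 0.4
```

Run:
```python
from pl import *
c=panel('right',1.57,np.radians(8)); plan(path([c]))
S=env.get_image('side'); cv2.imwrite('pics/s2.png',cv2.resize(cv2.cvtColor(S['color'][130:330,200:450],cv2.COLOR_RGB2BGR),(750,600)))
```

```text
[[-4.4, -0.1, 0.0, -0.02, -0.93, 0.04, -1.0], [-8.8, -0.1, 0.0, -0.03, -1.85, 0.08, -1.0]]
end [0.517 0.102 0.103]
```

View pics/s2.png

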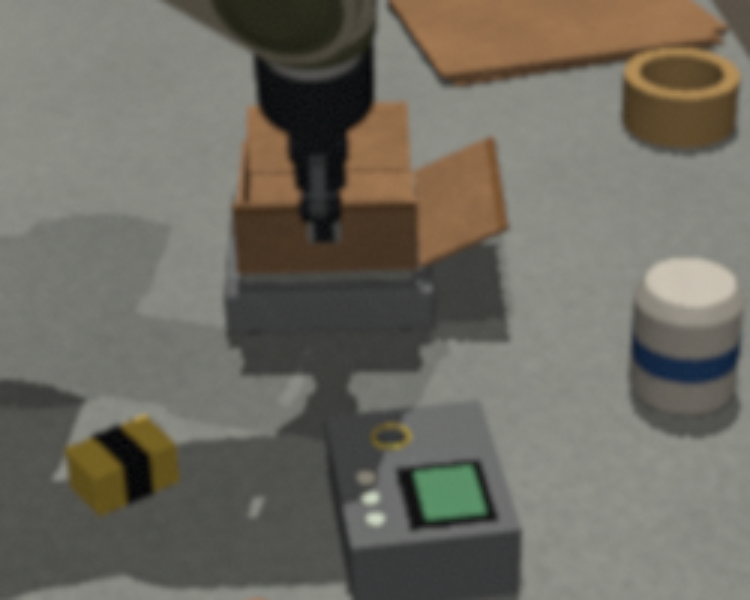

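The panel is following the fingers and its outer face now shows (crop (325,240)), at about 1.3 rad. I'll finish it gently and read the force.

Call:
move_arm(plan=[[-2.2,0,0,0,-0.47,0.02,-1],[-4.4,0,0,0,-0.93,0.04,-1],[-6.6,0,0,0,-1.4,0.06,-1],[-8.8,0,0,0,-1.85,0.08,-1],[-8.8,0,0,0,-1.95,0.08,-1]])

```text
time_s: 6.4
position: [0.5176, 0.1021, 0.1027]
tool_rot: [[0.995, -0.102, 0.016], [-0.103, -0.985, 0.137], [0.002, -0.137, -0.991]]
ft_force: [-0.5, -9.9, -0.7]
grip_width: -0.0003
gripper_force: 5.0
```

Call:
move_arm(plan=[[0,0,0,0,-0.1,0,-1],[0,0,0,0,-0.1,0,-1]])

```text
time_s: 6.6
position: [0.5176, 0.1021, 0.1027]
tool_rot: [[0.995, -0.103, 0.016], [-0.104, -0.985, 0.138], [0.001, -0.138, -0.99]]
ft_force: [-1.7, -9.3, 0.1]
grip_width: -0.0001
gripper_force: 4.7
```

Run:
```python
from pl import *
r=np.radians
o=env.observe();p,R=np.array(o['position']),np.array(o['tool_rot'])
w1=(p-.03*Rs[:,1]+[0,0,.01],R); 
a=panel('left',.48,r(32),gap=.035)
w2=(w1[0]+[0,0,.12],w1[1]); 
w3=(a[0]+[0,0,.17],a[1])
b=panel('left',.48,r(32)); 
L=path([w1,w2,w3,a])
s=plan(L); print(a,b[0])
L=lerp(*s,*b,step=.02)+arc('left',.48,1.57,r(32),r(6),20)
s=plan(L,start=s)
```

```text
[[0.0, 0.0, 0.0, 0.0, 2.83, -1.41, -1.0], [0.0, 0.0, 0.0, 0.01, 2.28, -5.37, -1.0], [0.0, 0.0, 0.0, 0.01, 1.72, -9.33, -1.0], [0.0, 0.0, 0.0, 0.02, 1.17, -13.29, -1.0], [-5.7, 0.0, 0.0, 0.01, -2.73, -12.45, -1.0]]
[[-5.7, 0.0, 0.0, 0.0, -3.97, 0.45, -1.0], [-11.4, 0.0, 0.0, -0.01, -7.94, 0.91, -1.0], [-17.1, 0.0, 0.0, -0.02, -11.91, 1.36, -1.0], [-22.8, 0.0, 0.0, -0.02, -15.88, 1.81, -1.0], [-28.6, -0.1, 0.0, -0.03, -19.85, 2.26, -1.0]]
[[-5.7, 0.0, 0.0, 0.0, -3.7, -1.5, -1.0], [-5.7, 0.0, 0.0, 0.0, -5.58, 2.31, -1.0], [-5.7, 0.0, 0.0, 0.0, -7.47, 6.12, -1.0], [-5.7, 0.0, 0.0, 0.0, -9.35, 9.92, -1.0], [-5.7, 0.0, 0.0, 0.0, -11.24, 13.73, -1.0]]
end [0.543 0.35  0.042]
(array([0.543, 0.35 , 0.042]), array([[ 0.995, -0.088, -0.055],
       [-0.104, -0.843, -0.527],
       [ 0.   ,  0.53 , -0.848]])) [0.54  0.32  0.061]
[[0.0, 0.0, 0.0, 0.0, 1.75, 0.0, -1.0], [0.0, 0.0, 0.0, 0.01, 3.5, 0.01, -1.0], [1.3, 0.0, 0.0, 0.01, 3.79, -0.22, -1.0], [2.6, 0.0, 0.0, 0.01, 4.09, -0.43, -1.0], [3.9, 0.0, 0.0, 0.01, 4.4, -0.62, -1.0]]
[[1.3, 0.0, 0.0, 0.0, 0.3, -0.2, -1.0], [2.6, 0.0, 0.0, 0.0, 0.62, -0.38, -1.0], [3.9, 0.0, 0.0, 0.0, 0.94, -0.53, -1.0], [5.2, 0.0, 0.0, 0.0, 1.27, -0.67, -1.0], [6.5, 0.0, 0.0, 0.0, 1.6, -0.79, -1.0]]
[[1.3, 0.0, 0.0, 0.0, 0.33, -0.14, -1.0], [2.6, 0.0, 0.0, 0.0, 0.66, -0.26, -1.0], [3.9, 0.0, 0.0, 0.0, 1.0, -0.36, -1.0], [5.2, 0.0, 0.0, 0.0, 1.34, -0.44, -1.0], [6.5, 0.0, 0.0, 0.0, 1.68, -0.5, -1.0]]
[[1.3, 0.0, 0.0, 0.0, 0.34, -0.08, -1.0], [2.6, 0.0, 0.0, 0.0, 0.68, -0.14, -1.0], [3.9, 0.0, 0.0, 0.0, 1.03, -0.18, -1.0], [5.2, 0.0, 0.0, 0.0, 1.37, -0.2, -1.0], [6.5, 0.0, 0.0, 0.0, 1.71, -0.2, -1.0]]
[[1.3, 0.0, 0.0, 0.0, 0.34, -0.01, -1.0], [2.6, 0.0, 0.0, 0.0, 0.68, -0.01, -1.0]]
end [0.535 0.269 0.104]
```

Call:
move_arm(plan=[[0.0,0.0,0.0,0.0,2.83,-1.41,-1.0],[0.0,0.0,0.0,0.01,2.28,-5.37,-1.0],[0.0,0.0,0.0,0.01,1.72,-9.33,-1.0],[0.0,0.0,0.0,0.02,1.17,-13.29,-1.0],[-5.7,0.0,0.0,0.01,-2.73,-12.45,-1.0]])

```text
time_s: 7.1
position: [0.5215, 0.1076, 0.2353]
tool_rot: [[0.993, -0.114, 0.017], [-0.115, -0.993, 0.039], [0.012, -0.041, -0.999]]
ft_force: [1.3, -1.0, -0.7]
grip_width: -0.0002
gripper_force: 0.0
```

Call:
move_arm(plan=[[-5.7,0.0,0.0,0.0,-3.97,0.45,-1.0],[-11.4,0.0,0.0,-0.01,-7.94,0.91,-1.0],[-17.1,0.0,0.0,-0.02,-11.91,1.36,-1.0],[-22.8,0.0,0.0,-0.02,-15.88,1.81,-1.0],[-28.6,-0.1,0.0,-0.03,-19.85,2.26,-1.0]])

```text
time_s: 7.6
position: [0.5387, 0.3128, 0.2161]
tool_rot: [[0.994, -0.095, -0.047], [-0.106, -0.891, -0.441], [0.0, 0.444, -0.896]]
ft_force: [0.8, -0.1, 1.0]
grip_width: -0.0003
gripper_force: 0.0
```

Call:
move_arm(plan=[[-5.7,0.0,0.0,0.0,-3.7,-1.5,-1.0],[-5.7,0.0,0.0,0.0,-5.58,2.31,-1.0],[-5.7,0.0,0.0,0.0,-7.47,6.12,-1.0],[-5.7,0.0,0.0,0.0,-9.35,9.92,-1.0],[-5.7,0.0,0.0,0.0,-11.24,13.73,-1.0]])

```text
time_s: 8.1
position: [0.543, 0.3511, 0.041]
tool_rot: [[0.994, -0.089, -0.057], [-0.106, -0.845, -0.525], [-0.002, 0.528, -0.849]]
ft_force: [0.5, 0.7, -0.3]
grip_width: 0.0
gripper_force: 0.0
```

Call:
move_arm(plan=[[0,0,0,0,0,0,-1]])

```text
time_s: 8.2
position: [0.5409, 0.3497, 0.037]
tool_rot: [[0.994, -0.084, -0.066], [-0.106, -0.842, -0.53], [-0.011, 0.533, -0.846]]
ft_force: [0.5, -1.1, 0.2]
grip_width: 0.0001
gripper_force: 0.0
```

Call:
move_arm(plan=[[0.0,0.0,0.0,0.0,1.75,0.0,-1.0],[0.0,0.0,0.0,0.01,3.5,0.01,-1.0],[1.3,0.0,0.0,0.01,3.79,-0.22,-1.0],[2.6,0.0,0.0,0.01,4.09,-0.43,-1.0],[3.9,0.0,0.0,0.01,4.4,-0.62,-1.0]])

```text
time_s: 8.7
position: [0.5401, 0.3182, 0.0716]
tool_rot: [[0.995, -0.092, -0.048], [-0.104, -0.88, -0.464], [0.001, 0.467, -0.884]]
ft_force: [0.7, 2.0, 0.1]
grip_width: 0.0001
gripper_force: 0.8
```

Call:
move_arm(plan=[[1.3,0.0,0.0,0.0,0.3,-0.2,-1.0],[2.6,0.0,0.0,0.0,0.62,-0.38,-1.0],[3.9,0.0,0.0,0.0,0.94,-0.53,-1.0],[5.2,0.0,0.0,0.0,1.27,-0.67,-1.0],[6.5,0.0,0.0,0.0,1.6,-0.79,-1.0]])

```text
time_s: 9.2
position: [0.5384, 0.3071, 0.0849]
tool_rot: [[0.995, -0.097, -0.039], [-0.104, -0.926, -0.363], [-0.001, 0.365, -0.931]]
ft_force: [0.8, 2.7, 0.0]
grip_width: 0.0003
gripper_force: 0.6
```

Call:
move_arm(plan=[[1.3,0.0,0.0,0.0,0.33,-0.14,-1.0],[2.6,0.0,0.0,0.0,0.66,-0.26,-1.0],[3.9,0.0,0.0,0.0,1.0,-0.36,-1.0],[5.2,0.0,0.0,0.0,1.34,-0.44,-1.0],[6.5,0.0,0.0,0.0,1.68,-0.5,-1.0]])

```text
time_s: 9.7
position: [0.537, 0.2933, 0.0957]
tool_rot: [[0.995, -0.101, -0.028], [-0.104, -0.961, -0.256], [-0.001, 0.258, -0.966]]
ft_force: [0.2, 0.5, 0.1]
grip_width: -0.0001
gripper_force: 0.4
```

Call:
move_arm(plan=[[1.3,0.0,0.0,0.0,0.34,-0.08,-1.0],[2.6,0.0,0.0,0.0,0.68,-0.14,-1.0],[3.9,0.0,0.0,0.0,1.03,-0.18,-1.0],[5.2,0.0,0.0,0.0,1.37,-0.2,-1.0],[6.5,0.0,0.0,0.0,1.71,-0.2,-1.0]])

```text
time_s: 10.2
position: [0.5354, 0.2774, 0.1019]
tool_rot: [[0.995, -0.103, -0.016], [-0.104, -0.984, -0.146], [-0.001, 0.147, -0.989]]
ft_force: [0.6, 1.6, 0.7]
grip_width: 0.0
gripper_force: 0.4
```

Call:
move_arm(plan=[[1.3,0.0,0.0,0.0,0.34,-0.01,-1.0],[2.6,0.0,0.0,0.0,0.68,-0.01,-1.0],[2.6,0.0,0.0,0.0,0.78,-0.01,-1.0],[2.6,0.0,0.0,0.0,0.78,-0.01,-1.0]])

```text
time_s: 10.6
position: [0.5346, 0.2696, 0.1031]
tool_rot: [[0.995, -0.104, -0.012], [-0.105, -0.989, -0.103], [-0.001, 0.104, -0.995]]
ft_force: [-0.3, 0.3, -0.4]
grip_width: -0.0001
gripper_force: 0.0
```

Call:
move_arm(plan=[[0,0,0,0,0.1,0,-1],[0,0,0,0,0.2,0,-1],[0,0,0,0,0.2,0,-1]])

```text
time_s: 10.9
position: [0.5344, 0.2681, 0.1032]
tool_rot: [[0.995, -0.103, -0.012], [-0.104, -0.989, -0.103], [-0.001, 0.103, -0.995]]
ft_force: [-0.5, 0.6, -0.0]
grip_width: -0.0
gripper_force: 0.2
```

Run:
```python
from pl import *
S=env.get_image('side'); cv2.imwrite('pics/s3.png',cv2.resize(cv2.cvtColor(S['color'][130:330,200:450],cv2.COLOR_RGB2BGR),(750,600)))
r=np.radians
o=env.observe();p,R=np.array(o['position']),np.array(o['tool_rot'])
w1=(p+.03*Rs[:,1]+[0,0,.01],R); w2=(w1[0]+[0,0,.11],R)
PH=15
a=panel('rear',.38,r(PH),gap=.03)
w3=(a[0]+[0,0,.17],a[1])
s=plan(path([w1,w2,w3,a])); print(a)
b=panel('rear',.38,r(PH))
s=plan(lerp(*s,*b,step=.015)+arc('rear',.38,1.57,r(PH),r(5),21),start=s)
```

```text
[[0.0, 0.0, 0.0, 0.0, -2.88, -1.31, -1.0], [0.0, 0.0, 0.0, -0.01, -2.5, -4.95, -1.0], [0.0, 0.0, 0.0, -0.01, -2.12, -8.6, -1.0], [0.0, 0.0, 0.0, -0.01, -1.74, -12.25, -1.0], [1.2, -3.0, -0.2, 3.31, 0.51, -11.93, -1.0]]
[[1.2, -3.0, -0.1, 3.32, 2.26, 0.09, -1.0], [2.3, -5.9, -0.3, 6.64, 4.53, 0.18, -1.0], [3.5, -8.9, -0.4, 9.97, 6.79, 0.27, -1.0], [4.7, -11.9, -0.6, 13.29, 9.06, 0.36, -1.0], [4.7, -11.9, -0.6, 13.52, 8.71, 4.59, -1.0]]
[[0.0, 0.0, 0.0, 1.1, 0.0, 4.11, -1.0], [0.0, 0.0, 0.0, 2.19, 0.0, 8.22, -1.0], [0.0, 0.0, 0.0, 3.29, 0.0, 12.32, -1.0]]
end [0.691 0.168 0.049]
(array([0.691, 0.168, 0.049]), array([[ 0.961, -0.104, -0.257],
       [-0.1  , -0.995,  0.027],
       [-0.259,  0.   , -0.966]]))
[[0.0, 0.0, 0.0, -1.5, 0.0, 0.0, -1.0], [0.0, 0.0, 0.0, -3.0, 0.0, 0.0, -1.0], [0.0, 0.5, 0.0, -3.22, 0.0, -0.33, -1.0], [0.0, 0.9, 0.0, -3.46, 0.0, -0.64, -1.0], [0.0, 1.4, 0.0, -3.72, 0.0, -0.94, -1.0]]
[[0.0, 0.5, 0.0, -0.26, 0.0, -0.29, -1.0], [0.0, 1.0, 0.0, -0.54, 0.0, -0.56, -1.0], [0.0, 1.4, 0.0, -0.84, 0.0, -0.82, -1.0], [0.0, 1.9, 0.0, -1.15, 0.0, -1.06, -1.0], [0.0, 2.4, 0.0, -1.47, 0.0, -1.28, -1.0]]
[[0.0, 0.5, 0.0, -0.33, 0.0, -0.21, -1.0], [0.0, 0.9, 0.0, -0.66, 0.0, -0.4, -1.0], [0.0, 1.4, 0.0, -1.01, 0.0, -0.58, -1.0], [0.0, 1.9, 0.0, -1.36, 0.0, -0.73, -1.0], [0.0, 2.4, 0.0, -1.73, 0.0, -0.87, -1.0]]
[[0.0, 0.5, 0.0, -0.36, 0.0, -0.12, -1.0], [0.0, 0.9, 0.0, -0.73, 0.0, -0.23, -1.0], [0.0, 1.4, 0.0, -1.11, 0.0, -0.31, -1.0], [0.0, 1.9, 0.0, -1.48, 0.0, -0.37, -1.0], [0.0, 2.4, 0.0, -1.86, 0.0, -0.41, -1.0]]
[[0.0, 0.4, 0.0, -0.39, 0.0, -0.03, -1.0], [0.0, 0.9, 0.0, -0.77, 0.0, -0.04, -1.0], [0.0, 1.4, 0.0, -1.15, 0.0, -0.03, -1.0]]
end [0.602 0.177 0.104]
```

View pics/s3.png

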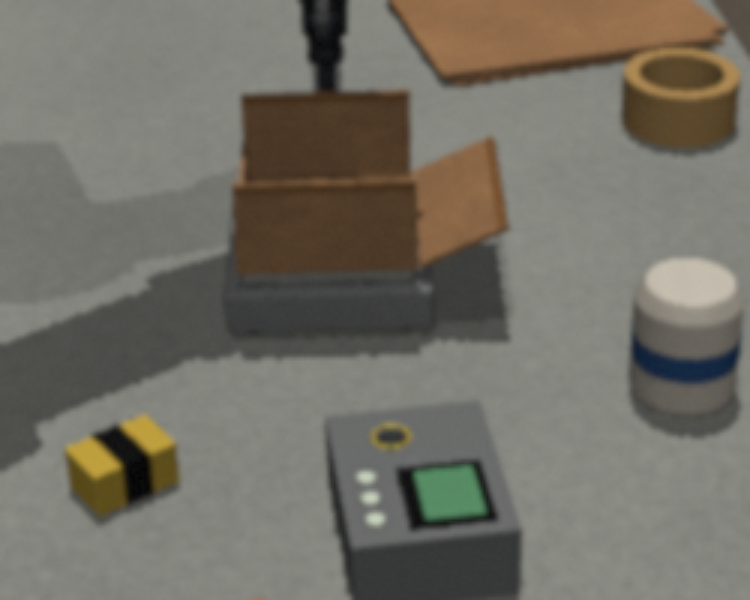

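Both side walls look upright (crop tops at rows 93 and 183). I'll nudge the left wall to its stop, then move to the rear.

Call:
move_arm(plan=[[0,0,0,0,0.1,0,-1],[0,0,0,0,0.2,0,-1],[0,0,0,0,0.2,0,-1]])

```text
time_s: 11.25
position: [0.5342, 0.2659, 0.1035]
tool_rot: [[0.995, -0.104, -0.012], [-0.104, -0.989, -0.103], [-0.001, 0.103, -0.995]]
ft_force: [-0.1, -0.2, -0.4]
grip_width: 0.0003
gripper_force: 0.1
```

Call:
move_arm(plan=[[0.0,0.0,0.0,0.0,-3,-1.3,-1.0],[0.0,0.0,0.0,0,-2.7,-5,-1.0],[0.0,0.0,0.0,0,-2.3,-8.6,-1.0],[0.0,0.0,0.0,0,-1.94,-12.25,-1.0],[1.2,-3.0,-0.2,3.31,0.31,-11.93,-1.0]])

```text
time_s: 11.75
position: [0.567, 0.2755, 0.2294]
tool_rot: [[0.994, -0.095, -0.052], [-0.099, -0.992, -0.073], [-0.045, 0.077, -0.996]]
ft_force: [0.9, 0.2, 0.4]
grip_width: 0.0001
gripper_force: 0.0
```

Call:
move_arm(plan=[[1.2,-3.0,-0.1,3.32,2.26,0.09,-1.0],[2.3,-5.9,-0.3,6.64,4.53,0.18,-1.0],[3.5,-8.9,-0.4,9.97,6.79,0.27,-1.0],[4.7,-11.9,-0.6,13.29,9.06,0.36,-1.0],[4.7,-11.9,-0.6,13.52,8.71,4.59,-1.0]])

```text
time_s: 12.25
position: [0.698, 0.1625, 0.1815]
tool_rot: [[0.964, -0.11, -0.242], [-0.106, -0.994, 0.029], [-0.244, -0.002, -0.97]]
ft_force: [1.6, 0.9, -1.3]
grip_width: -0.0
gripper_force: 0.0
```

Call:
move_arm(plan=[[0,0,0,0,0,0,-1]])

```text
time_s: 12.35
position: [0.6899, 0.1662, 0.1702]
tool_rot: [[0.958, -0.106, -0.268], [-0.102, -0.994, 0.027], [-0.269, 0.002, -0.963]]
ft_force: [-0.3, 0.0, -2.0]
grip_width: -0.0003
gripper_force: 0.0
```

Call:
move_arm(plan=[[0.0,0.0,0.0,1.1,0.0,4.11,-1.0],[0.0,0.0,0.0,2.19,0.0,8.22,-1.0],[0.0,0.0,0.0,3.29,0.0,12.32,-1.0],[0.0,0.0,0.0,3.29,0.0,12.32,-1.0]])

```text
time_s: 12.75
position: [0.6874, 0.1685, 0.0448]
tool_rot: [[0.958, -0.102, -0.268], [-0.099, -0.995, 0.026], [-0.269, 0.002, -0.963]]
ft_force: [-0.4, -0.6, 0.1]
grip_width: 0.0001
gripper_force: 0.0
```

Call:
move_arm(plan=[[0.0,0.0,0.0,-1.5,0.0,0.0,-1.0],[0.0,0.0,0.0,-3.0,0.0,0.0,-1.0],[0.0,0.5,0.0,-3.22,0.0,-0.33,-1.0],[0.0,0.9,0.0,-3.46,0.0,-0.64,-1.0],[0.0,1.4,0.0,-3.72,0.0,-0.94,-1.0]])

```text
time_s: 13.25
position: [0.6586, 0.1715, 0.0698]
tool_rot: [[0.968, -0.104, -0.229], [-0.101, -0.995, 0.025], [-0.231, -0.001, -0.973]]
ft_force: [3.6, 1.4, 1.1]
grip_width: -0.0003
gripper_force: 1.7
```

Call:
move_arm(plan=[[0.0,0.5,0.0,-0.26,0.0,-0.29,-1.0],[0.0,1.0,0.0,-0.54,0.0,-0.56,-1.0],[0.0,1.4,0.0,-0.84,0.0,-0.82,-1.0],[0.0,1.9,0.0,-1.15,0.0,-1.06,-1.0],[0.0,2.4,0.0,-1.47,0.0,-1.28,-1.0]])

```text
time_s: 13.75
position: [0.646, 0.1721, 0.0841]
tool_rot: [[0.976, -0.104, -0.192], [-0.102, -0.995, 0.02], [-0.193, 0.0, -0.981]]
ft_force: [2.2, -0.3, 1.4]
grip_width: 0.0002
gripper_force: 0.9
```

Run:
```python
from pl import *
S=env.get_image('side'); cv2.imwrite('pics/s4.png',cv2.resize(cv2.cvtColor(S['color'][130:330,200:450],cv2.COLOR_RGB2BGR),(750,600)))
print(panel('rear',.88,np.radians(11))[0])
```

```text
[0.644 0.173 0.086]
```

View pics/s4.png

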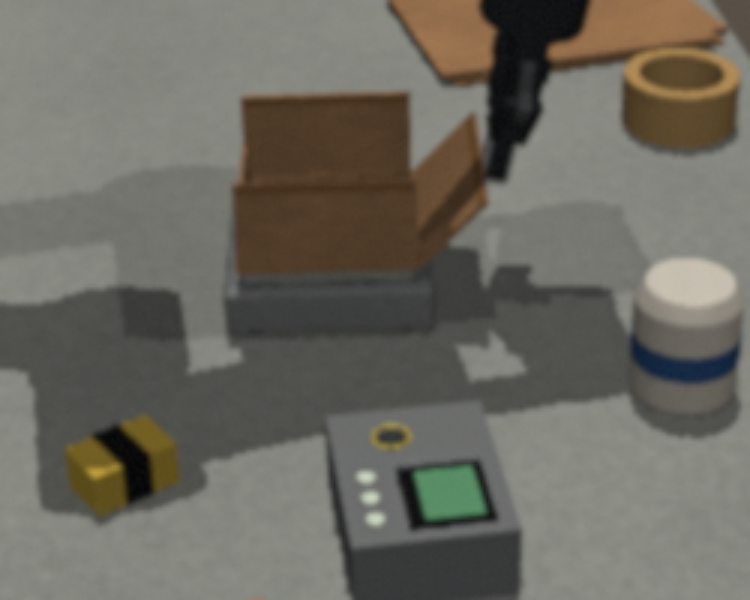

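The rear panel is rising with the fingers behind its edge (crop (490,160)). I'll carry on.

Call:
move_arm(plan=[[0.0,0.5,0.0,-0.33,0.0,-0.21,-1.0],[0.0,0.9,0.0,-0.66,0.0,-0.4,-1.0],[0.0,1.4,0.0,-1.01,0.0,-0.58,-1.0],[0.0,1.9,0.0,-1.36,0.0,-0.73,-1.0],[0.0,2.4,0.0,-1.73,0.0,-0.87,-1.0]])

```text
time_s: 14.3
position: [0.6305, 0.1739, 0.0958]
tool_rot: [[0.983, -0.104, -0.152], [-0.102, -0.995, 0.016], [-0.152, 0.0, -0.988]]
ft_force: [0.5, -1.6, -1.3]
grip_width: -0.0
gripper_force: 0.4
```

Call:
move_arm(plan=[[0.0,0.5,0.0,-0.36,0.0,-0.12,-1.0],[0.0,0.9,0.0,-0.73,0.0,-0.23,-1.0],[0.0,1.4,0.0,-1.11,0.0,-0.31,-1.0],[0.0,1.9,0.0,-1.48,0.0,-0.37,-1.0],[0.0,2.4,0.0,-1.86,0.0,-0.41,-1.0]])

```text
time_s: 14.8
position: [0.6131, 0.1758, 0.1027]
tool_rot: [[0.989, -0.104, -0.11], [-0.103, -0.995, 0.011], [-0.11, -0.0, -0.994]]
ft_force: [0.6, -1.0, 0.3]
grip_width: -0.0
gripper_force: 0.3
```

Call:
move_arm(plan=[[0.0,0.4,0.0,-0.39,0.0,-0.03,-1.0],[0.0,0.9,0.0,-0.77,0.0,-0.04,-1.0],[0.0,1.4,0.0,-1.15,0.0,-0.03,-1.0],[0.0,1.4,0.0,-1.25,0.0,-0.03,-1.0],[0.0,1.4,0.0,-1.25,0.0,-0.03,-1.0]])

```text
time_s: 15.3
position: [0.601, 0.1771, 0.1043]
tool_rot: [[0.991, -0.104, -0.086], [-0.103, -0.995, 0.009], [-0.087, -0.0, -0.996]]
ft_force: [0.0, 0.2, -0.1]
grip_width: 0.0001
gripper_force: 0.3
```

Call:
move_arm(plan=[[0,0,0,-0.1,0,0,-1],[0,0,0,-0.2,0,0,-1],[0,0,0,-0.3,0,0,-1],[0,0,0,-0.3,0,0,-1]])

```text
time_s: 15.7
position: [0.6004, 0.1771, 0.1046]
tool_rot: [[0.991, -0.104, -0.08], [-0.104, -0.995, 0.009], [-0.081, -0.001, -0.997]]
ft_force: [11.6, -0.8, -4.2]
grip_width: 0.0003
gripper_force: 5.6
```

Call:
move_arm(plan=[[0,0,0,3,0,-0.5,-1],[0,0,0,3,0,-5,-1],[0,0,0,3,0,-9,-1],[0,0,0,3,0,-13,-1],[0,0,0,3,0,-13,-1]])

```text
time_s: 16.2
position: [0.6406, 0.1732, 0.2374]
tool_rot: [[0.992, -0.104, -0.076], [-0.103, -0.995, 0.01], [-0.077, -0.002, -0.997]]
ft_force: [-0.1, -1.2, 0.1]
grip_width: 0.0002
gripper_force: 0.0
```

Run:
```python
from pl import *
T=env.get_image('top');S=env.get_image('side')
f=lambda i:cv2.resize(i,(400,320),interpolation=cv2.INTER_CUBIC)
cv2.imwrite('pics/m5.png',cv2.cvtColor(np.hstack([f(T['color'][160:300,170:345]),f(S['color'][140:280,240:415])]),cv2.COLOR_RGB2BGR))
# console hole + stylus by colour
def yel(p,x0,x1,y0,y1):
    h=cv2.cvtColor(p['color'],cv2.COLOR_RGB2HSV)[y0:y1,x0:x1]
    m=cv2.inRange(h,(18,110,80),(38,255,255)); ys,xs=np.nonzero(m)
    print('yellow',len(xs),xs.min()+x0,xs.max()+x0,ys.min()+y0,ys.max()+y0); return np.array([(xs.min()+xs.max())/2+x0,(ys.min()+ys.max())/2+y0])
a=yel(T,350,375,228,252);b=yel(S,305,355,260,290)
print(a,b,atz(T,a,.05),atz(S,b,.05),tri(T,a,S,b))
def org(p,x0,x1,y0,y1):
    h=cv2.cvtColor(p['color'],cv2.COLOR_RGB2HSV)[y0:y1,x0:x1]
    m=cv2.inRange(h,(3,150,60),(16,255,255)); ys,xs=np.nonzero(m)
    return m,xs+x0,ys+y0
m,xs,ys=org(S,265,310,320,375); print('side',xs.min(),xs.max(),ys.min(),ys.max(),xs.mean(),ys.mean())
m,xs2,ys2=org(T,455,485,265,295); print('top',xs2.min(),xs2.max(),ys2.min(),ys2.max(),xs2.mean(),ys2.mean())
# fit axis xy by projected cylinder hull centre
from scipy.optimize import minimize
def hull(p,c):
    q=np.linspace(0,2*np.pi,40); P=[proj(p,(c[0]+.012*np.cos(t),c[1]+.012*np.sin(t),z)) for z in(.05,.11) for t in q]
    P=np.array(P); return np.r_[P.min(0),P.max(0)]
tS=np.array([xs.min()-.5+0,ys.min()-.5,xs.max()+.5,ys.max()+.5]);tT=np.array([xs2.min()-.5,ys2.min()-.5,xs2.max()+.5,ys2.max()+.5])
r=minimize(lambda c:np.sum((hull(S,c)-tS)**2)+np.sum((hull(T,c)-tT)**2),[.446,-.299],method='Nelder-Mead')
print(r.x,r.fun,hull(S,r.x)-tS,hull(T,r.x)-tT)
```

```text
yellow 33 359 369 234 244
yellow 29 324 336 272 278
[364. 239.] [330. 275.] [ 0.54  -0.086  0.05 ] [ 0.541 -0.084  0.05 ] (array([ 0.54 , -0.086,  0.052]), np.float64(0.0005493303560558522))
side 278 293 331 367 285.71162790697673 349.07674418604654
top 459 475 275 285 467.5925925925926 279.8814814814815
[ 0.447 -0.301] 6.374710034560424 [-0.843 -1.319  1.005  1.418] [-0.704 -0.226  0.471  0.365]
```

View pics/m5.png

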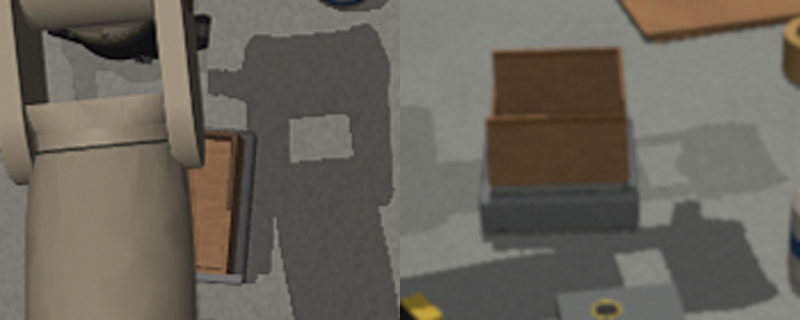

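All three walls stand upright, and the hole reads the same in both views at (0.540, -0.085). Next, the orange stylus at (0.447, -0.300).

Run:
```python
from pl import *
st=np.array([.447,-.3,0])
w=(st+[0,0,.21],DOWN)
L=path([w,(st+[0,0,.15],DOWN)]); s=plan(L,jaw=.2)
```

```text
[[0.0, 0.4, -0.5, -1.16, 4.09, 0.28, 0.2], [0.0, 0.8, -1.0, -2.32, 8.17, 0.56, 0.2], [-0.1, 1.2, -1.5, -3.49, 12.26, 0.84, 0.2], [-0.1, 1.7, -2.0, -4.65, 16.35, 1.12, 0.2], [-0.1, 2.1, -2.5, -5.81, 20.44, 1.4, 0.2]]
[[0.0, 0.4, -0.5, -1.35, 4.03, 0.25, 0.2], [-0.1, 0.8, -1.0, -2.7, 8.06, 0.49, 0.2], [-0.1, 1.2, -1.5, -4.05, 12.09, 0.73, 0.2], [-0.1, 1.6, -2.0, -5.39, 16.12, 0.97, 0.2], [-0.1, 2.0, -2.5, -6.74, 20.16, 1.21, 0.2]]
[[-0.1, 0.4, -0.5, -1.53, 3.97, 0.2, 0.2], [-0.1, 0.9, -0.9, -3.07, 7.93, 0.4, 0.2], [-0.1, 0.9, -0.9, -3.02, 7.94, 3.4, 0.2], [-0.1, 0.9, -0.9, -2.98, 7.94, 6.4, 0.2]]
end [ 0.447 -0.3    0.15 ]
```

Call:
move_arm(plan=[[0.0,0.4,-0.5,-1.16,4.09,0.28,0.2],[0.0,0.8,-1.0,-2.32,8.17,0.56,0.2],[-0.1,1.2,-1.5,-3.49,12.26,0.84,0.2],[-0.1,1.7,-2.0,-4.65,16.35,1.12,0.2],[-0.1,2.1,-2.5,-5.81,20.44,1.4,0.2]])

```text
time_s: 16.8
position: [0.5573, -0.0252, 0.2207]
tool_rot: [[0.997, -0.06, -0.053], [-0.059, -0.998, 0.005], [-0.054, -0.002, -0.999]]
ft_force: [1.3, 0.1, -0.8]
grip_width: 0.0513
gripper_force: 0.0
```

Call:
move_arm(plan=[[0.0,0.4,-0.5,-1.35,4.03,0.25,0.2],[-0.1,0.8,-1.0,-2.7,8.06,0.49,0.2],[-0.1,1.2,-1.5,-4.05,12.09,0.73,0.2],[-0.1,1.6,-2.0,-5.39,16.12,0.97,0.2],[-0.1,2.0,-2.5,-6.74,20.16,1.21,0.2]])

```text
time_s: 17.3
position: [0.4775, -0.222, 0.2119]
tool_rot: [[1.0, -0.016, -0.018], [-0.016, -1.0, 0.003], [-0.018, -0.003, -1.0]]
ft_force: [2.0, 0.0, 0.1]
grip_width: 0.0517
gripper_force: 0.0
```

Call:
move_arm(plan=[[-0.1,0.4,-0.5,-1.53,3.97,0.2,0.2],[-0.1,0.9,-0.9,-3.07,7.93,0.4,0.2],[-0.1,0.9,-0.9,-3.02,7.94,3.4,0.2],[-0.1,0.9,-0.9,-2.98,7.94,6.4,0.2],[-0.1,0.9,-0.9,-2.98,7.94,6.4,0.2]])

```text
time_s: 17.8
position: [0.4449, -0.2983, 0.1454]
tool_rot: [[1.0, -0.002, -0.007], [-0.002, -1.0, 0.007], [-0.007, -0.007, -1.0]]
ft_force: [0.2, 0.6, -0.2]
grip_width: 0.0514
gripper_force: 0.0
```

Call:
move_arm(plan=[[0,0,0,0,0,0,0.2],[0,0,0,0,0,0,0.2]])

```text
time_s: 18.0
position: [0.4475, -0.3001, 0.1511]
tool_rot: [[1.0, -0.0, 0.002], [-0.0, -1.0, -0.002], [0.002, 0.002, -1.0]]
ft_force: [1.4, -0.2, 0.0]
grip_width: 0.0512
gripper_force: 0.0
```

Run:
```python
from pl import *
S=env.get_image('side'); cv2.imwrite('pics/s6.png',cv2.resize(cv2.cvtColor(S['color'][240:420,190:430],cv2.COLOR_RGB2BGR),(800,600)))
s=plan(path([(np.array([.447,-.3,.063]),DOWN)]),jaw=.2)
```

```text
[[0.1, -0.1, 0.0, -0.04, -0.02, 4.41, 0.2], [0.1, -0.1, 0.0, -0.07, -0.03, 8.82, 0.2]]
end [ 0.447 -0.3    0.063]
```

View pics/s6.png

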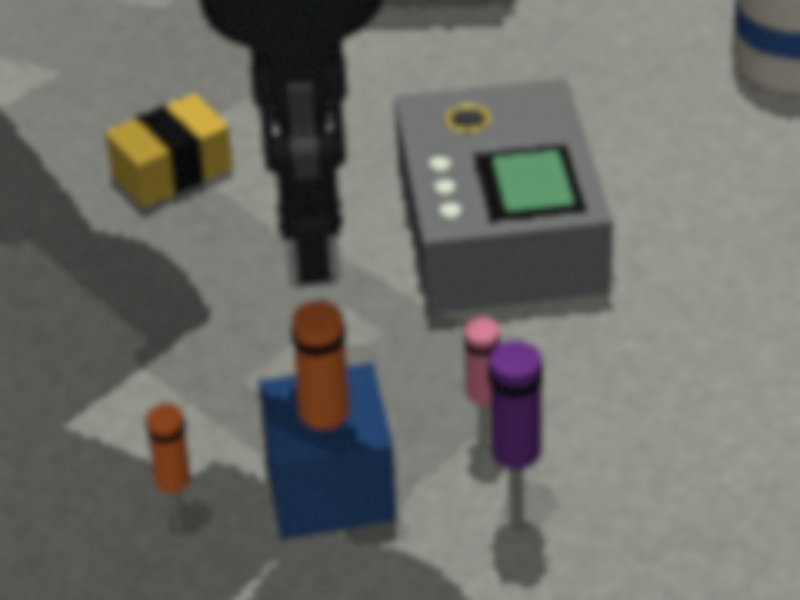

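The fingers are right above the orange handle (crop (320,365)), with clear space all round. Descend and grip.

Call:
move_arm(plan=[[0,0,0,0,0,3,0.2],[0,0,0,0,0,6,0.2],[0,0,0,0,0,8.8,0.2],[0,0,0,0,0,8.8,0.2],[0,0,0,0,0,8.8,0.2]])

```text
time_s: 18.55
position: [0.4476, -0.3004, 0.0632]
tool_rot: [[1.0, -0.001, 0.001], [-0.001, -1.0, -0.002], [0.001, 0.002, -1.0]]
ft_force: [0.7, -0.5, 0.8]
grip_width: 0.0514
gripper_force: 0.0
```

Call:
move_arm(plan=[[0,0,0,0,0,0,-1],[0,0,0,0,0,0,-1],[0,0,0,0,0,0,-1],[0,0,0,0,0,0,-1],[0,0,0,0,0,0,-1]], squeeze=60)

```text
time_s: 19.05
position: [0.4477, -0.3007, 0.0637]
tool_rot: [[1.0, -0.001, 0.003], [-0.001, -1.0, -0.003], [0.003, 0.003, -1.0]]
ft_force: [-0.6, 0.8, 6.2]
grip_width: 0.0228
gripper_force: 58.3
```

Run:
```python
from pl import *
h=np.array([.540,-.085,0]);o=env.observe()['position']
s=plan(path([(np.array([o[0],o[1],.17]),DOWN),(h+[0,0,.17],DOWN),(h+[0,0,.14],DOWN)]))
```

```text
[[0.1, -0.1, 0.0, 0.01, 0.01, -3.54, -1.0], [0.1, -0.1, 0.0, 0.02, 0.02, -7.09, -1.0], [0.2, -0.2, 0.0, 0.03, 0.03, -10.63, -1.0], [0.2, -0.2, 0.0, 1.56, -3.56, -10.64, -1.0], [0.2, -0.2, 0.0, 3.1, -7.16, -10.65, -1.0]]
[[0.0, 0.0, 0.0, 1.54, -3.6, 0.01, -1.0], [0.0, 0.0, 0.0, 3.07, -7.19, 0.01, -1.0], [0.0, 0.0, 0.0, 4.61, -10.79, 0.01, -1.0], [0.0, 0.0, 0.0, 6.14, -14.38, 0.01, -1.0], [0.0, 0.0, 0.0, 6.14, -14.38, 3.01, -1.0]]
end [ 0.54  -0.085  0.14 ]
```

Call:
move_arm(plan=[[0,0,0,0,0,-2.5,-1],[0,0,0,0,0,-5,-1],[0,0,0,0,0,-8,-1],[0,0,0,0,0,-10.6,-1],[0,0,0,0,0,-10.6,-1]])

```text
time_s: 19.55
position: [0.4481, -0.301, 0.1721]
tool_rot: [[1.0, -0.001, 0.006], [-0.001, -1.0, -0.006], [0.006, 0.006, -1.0]]
ft_force: [-0.4, 0.4, -1.4]
grip_width: 0.0229
gripper_force: 59.4
```

Call:
move_arm(plan=[[0,0,0,1.8,-4.3,0,-1],[0,0,0,3.6,-8.6,0,-1],[0,0,0,5.4,-12.9,0,-1],[0,0,0,7.2,-17.2,0,-1],[0,0,0,9.2,-21.5,0,-1]])

```text
time_s: 20.05
position: [0.5393, -0.0832, 0.1677]
tool_rot: [[1.0, -0.001, 0.0], [-0.001, -1.0, -0.001], [0.0, 0.001, -1.0]]
ft_force: [0.1, -1.0, -1.8]
grip_width: 0.0225
gripper_force: 59.4
```

Call:
move_arm(plan=[[0,0,0,0,0,1.5,-1],[0,0,0,0,0,3,-1],[0,0,0,0,0,3,-1],[0,0,0,0,0,3,-1]])

```text
time_s: 20.45
position: [0.5391, -0.0853, 0.138]
tool_rot: [[1.0, -0.001, 0.0], [-0.001, -1.0, -0.001], [0.0, 0.001, -1.0]]
ft_force: [0.7, -0.4, -0.2]
grip_width: 0.0228
gripper_force: 59.5
```

Run:
```python
from pl import *
S=env.get_image('side'); c=S['color'][210:300,270:390]
cv2.imwrite('pics/s7.png',cv2.resize(cv2.cvtColor(c,cv2.COLOR_RGB2BGR),(800,600),interpolation=cv2.INTER_CUBIC))
o=env.observe();p=o['position'];print(p,o['gripper_force'])
print('tip exp px',proj(S,p-np.array([0,0,.0585])),'hole',proj(S,[.54,-.085,.05]),'shaft top',proj(S,p-np.array([0,0,.0135])))
for k in('stylus','stylus_grip','aperture'): print(k,[(np.round(x['pixel'],1),round(x['conf'],2)) for x in env.tip_of(k,S)])
```

```text
[ 0.539 -0.085  0.138] 59.49954450130463
tip exp px [329.145 262.704] hole [329.727 275.503] shaft top [328.713 242.441]
stylus [(array([333.1, 370.3]), 0.79), (array([239.9, 400.6]), 0.62), (array([347.7, 394.9]), 0.61), (array([311.1, 224.1]), 0.45), (array([326.8, 262.5]), 0.44)]
stylus_grip [(array([237.2, 375.7]), 0.88), (array([345.8, 359.4]), 0.8), (array([333.5, 345.5]), 0.68), (array([323.7, 229.4]), 0.57)]
aperture [(array([330.2, 274. ]), 0.58)]
```

View pics/s7.png

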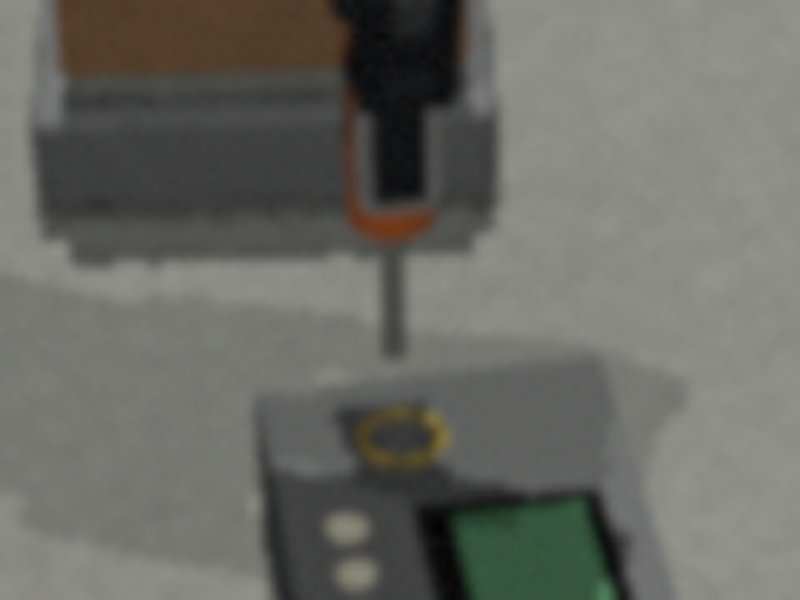

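The tip is at crop (393,355) and the hole centre at (402,437), so they line up to about 1.5 mm. I'll shift +x by 1.5 mm and go in.

Call:
move_arm(plan=[[0,0,0,0.15,0,1,-1],[0,0,0,0.15,0,2,-1],[0,0,0,0.15,0,3,-1],[0,0,0,0.15,0,4.4,-1],[0,0,0,0.15,0,4.4,-1]])

```text
time_s: 21.15
position: [0.5397, -0.0848, 0.0916]
tool_rot: [[1.0, -0.001, -0.004], [-0.001, -1.0, 0.001], [-0.004, -0.001, -1.0]]
ft_force: [0.1, -0.3, -0.2]
grip_width: 0.0229
gripper_force: 59.5
```

Call:
move_arm(plan=[[0,0,0,0,0,0.3,-1],[0,0,0,0,0,0.6,-1],[0,0,0,0,0,0.8,-1],[0,0,0,0,0,0.8,-1]])

```text
time_s: 21.55
position: [0.5409, -0.0852, 0.0861]
tool_rot: [[1.0, -0.001, 0.001], [-0.001, -1.0, -0.001], [0.001, 0.001, -1.0]]
ft_force: [0.3, -0.1, 1.2]
grip_width: 0.0228
gripper_force: 59.7
```

Contact with the button is about to begin, so I'll step further down while reading the force.

Call:
move_arm(plan=[[0,0,0,0,0,0.15,-1],[0,0,0,0,0,0.3,-1],[0,0,0,0,0,0.3,-1]])

```text
time_s: 21.85
position: [0.5409, -0.0852, 0.0831]
tool_rot: [[1.0, -0.001, 0.001], [-0.001, -1.0, -0.001], [0.001, 0.001, -1.0]]
ft_force: [0.1, 1.0, 4.5]
grip_width: 0.023
gripper_force: 59.9
```

Call:
move_arm(plan=[[0,0,0,0,0,0.1,-1],[0,0,0,0,0,0.15,-1],[0,0,0,0,0,0.15,-1]])

```text
time_s: 22.15
position: [0.5409, -0.0853, 0.0816]
tool_rot: [[1.0, -0.001, 0.001], [-0.001, -1.0, -0.001], [0.001, 0.001, -1.0]]
ft_force: [0.5, 0.6, 6.0]
grip_width: 0.0225
gripper_force: 60.1
```

Call:
move_arm(plan=[[0,0,0,0,0,0.08,-1],[0,0,0,0,0,0.15,-1],[0,0,0,0,0,0.15,-1],[0,0,0,0,0,0.15,-1]])

```text
time_s: 22.55
position: [0.5413, -0.0853, 0.0813]
tool_rot: [[1.0, -0.001, 0.003], [-0.001, -1.0, -0.001], [0.003, 0.001, -1.0]]
ft_force: [-2.9, 1.1, 14.4]
grip_width: 0.0226
gripper_force: 61.2
```

Call:
move_arm(plan=[[0,0,0,0,0,0,-1],[0,0,0,0,0,0,-1],[0,0,0,0,0,0,-1]])

```text
time_s: 22.85
position: [0.5413, -0.0853, 0.0813]
tool_rot: [[1.0, -0.001, 0.003], [-0.001, -1.0, -0.001], [0.003, 0.001, -1.0]]
ft_force: [-2.5, 1.2, 15.4]
grip_width: 0.0222
gripper_force: 61.2
```

Run:
```python
from pl import *
S=env.get_image('side')
E=lambda th,s:SO+Rs@np.array([0,s*(.07+.07*np.cos(th)),.053+.07*np.sin(th)])
for k,s in(('left_edge',1),('right_edge',-1)):
    print(k,[(np.round(x['pixel'],1),round(x['conf'],2)) for x in env.tip_of(k,S)[:2]],'1.57:',proj(S,E(1.57,s)),'1.43:',proj(S,E(1.43,s)),'1.2:',proj(S,E(1.2,s)))
k=SO+Rs@np.array([.135,0,0]); R_=lambda th:SO+Rs@np.array([.065+.07*np.cos(th),0,.053+.07*np.sin(th)])
print([(np.round(x['pixel'],1),round(x['conf'],2)) for x in env.tip_of('rear_edge',S)[:2]],proj(S,R_(1.57)),proj(S,R_(1.43)))
o=env.observe();print(o['time_s'],o['ft_force'],o['gripper_force'])
```

```text
left_edge [(array([309.4, 163.7]), 0.91)] 1.57: [308.676 160.609] 1.43: [308.752 158.982] 1.2: [308.917 157.598]
right_edge [(array([307.3, 191.2]), 0.81), (array([242.4, 293.1]), 0.33)] 1.57: [307.642 190.602] 1.43: [307.575 193.196] 1.2: [307.52  198.651]
[] [338.104 174.301] [342.598 174.489]
23.05 [-2.261  1.441 15.142] 61.19772791862488
```

The walls agree with upright, and the button is at its stop under about 15 N with the stylus gripped. Handing in.

```bash
python3 -c "
from rig import env
print(env.close_job())"
```

```text
the job is handed in; nothing more can be done
None
```

I handed the job in at about 23 s with all three walls upright, the zero button held at its stop under about 15 N and the stylus gripped at about 60 N; the judge's verdict was not shown.

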